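# Hold the ultrasonic cleaner's lid half open after setting its selector

### The job

Turn the selector knob of the ultrasonic cleaner to its three-dot mark (the third position clockwise) while the lid is still shut, and leave it there. Then lift the tank lid by its bar handle and hold it half open, at 45 degrees, so that the rings in the basket can be checked; the lid falls shut if let go, so finish while still holding it there, steady, by the handle. Leave the charcoal block, jar, file block and brush where they are.

Things in the scene. Friction and masses are not known exactly. Their poses are not given: they have to be found in the camera images.
- cleaner: White bench ultrasonic cleaner, fixed, 200 (x) by 320 (y) by 130 mm tall; origin at the centre of its underside, z up, its front looks to its own -x (roughly to the robot). Open tank under a steel lid in its +y part; flat control deck 130 mm high in its -y part (y = -160 to -48 mm), with the selector knob's axis at x = -20, y = -110 mm.
- selector_grip (a point): Height to grip on the vertical axis of the black selector knob, 166 mm above the bench, 36 mm above the deck. The knob is a bar 42 long and 14 mm wide, its top 12 mm above this point, on a disc of radius 22 mm whose top is 26 mm below this point. The point turns with the knob: x lies along the bar, the white pointer line on the bar's top points along -x; z up.
- selector (a joint): Selector angle, rad, growing clockwise seen from above, -0.02 to 1.52. Marks at 0 (one dot), 0.5 (two), 1.0 (three, the target), 1.5 (four); rows of dots on the deck point out from the knob. The pointer faces the cleaner's -x at 0.75, more to its +y as the value grows. A stiff knob (about 0.04 N m) with no click: it stays where it is left. Starts somewhere from one to two dots.
- lid_hinge (a joint): Lid angle in rad: 0 shut (level), grows as the lid opens, stop at 1.8; 0.785 is the wanted 45 degrees. No stay or spring: below about 1.5 rad it falls shut.
- lid: Steel lid plate 185 by 210 by 6 mm, 0.2 to 0.5 kg, hinged along its far edge (the cleaner's +x side), with a round black bar handle near its front edge. Origin on the hinge axis, in the plate's mid-plane, 134 mm above the bench; turns with the lid: the plate runs along its own -x, the hinge axis is its y, its z is the plate's normal (up when shut).
- lid_bar (a point): Middle of the bar handle: a round bar 12 mm thick, 100 mm long, along the lid's y, on a post at each end, 42 mm above the plate's top face. In the lid's frame at x = -135, z = 45 mm; so 179 mm above the bench when shut and about 261 mm at 45 degrees. Turns with the lid. The bar can turn between the fingers while they stay vertical.
- lid_axis (a point): Point on the lid's hinge axis, mid-width of the lid, 134 mm above the bench.
- charcoal: Bystander: loose dark charcoal soldering block 110 by 70 by 35 mm, right of the cleaner (-y); origin at the centre of its underside.
- jar: Bystander: loose closed glass jar, 64 mm across, 80 mm tall, left of the cleaner (+y); origin at the centre of its underside.
- fileblock: Bystander: loose round wooden block 84 mm across, 75 mm tall, with small files standing in it up to 127 mm, left of the cleaner (+y); origin at the centre of its underside.
- brush: Bystander: loose hand brush lying on the bench in front of the cleaner; origin underneath, its length along its x axis.

How it is judged:
On the way, in this order (a step that is already met when the one before it is completed fails the run):
1. the selector stands at the three-dot mark while the lid is still shut (value of joint selector between 0.85 and 1.15 rad and value of joint lid_hinge below 0.1 rad), for 0.3 s.
2. the lid has been lifted by the fingers past 25 degrees (value of joint lid_hinge above 0.44 rad and contact force between lid and the fingers above 0.3 N), for 0.1 s.
At the end, for the whole second after the job is handed in: The fingers hold the lid (over 0.5 N) at its bar handle (grasp point within 80 mm of the bar's middle), still (under 0.08 rad/s) at 45 degrees within 7, no bystander propping it, and the selector stands at three dots (1.0 rad, within 0.15) (value of joint lid_hinge between 0.6654 and 0.9054 rad and velocity of joint lid_hinge between -0.08 and 0.08 rad/s and contact force between lid and the fingers above 0.5 N and distance between the grasp point and lid_bar below 0.08 m and contact force between lid and charcoal below 0.1 N and contact force between lid and jar below 0.1 N and contact force between lid and fileblock below 0.1 N and contact force between lid and brush below 0.1 N and value of joint selector between 0.85 and 1.15 rad); the arm keeps its last pose, push and grip.
It fails at once if the charcoal is shoved more than 40 mm or tipped (distance of charcoal from where it was at the start of the episode above 0.04 m or angle between charcoal's own z axis and vertical above 0.5 rad).
It fails at once if the jar is shoved more than 40 mm or tipped (distance of jar from where it was at the start of the episode above 0.04 m or angle between jar's own z axis and vertical above 0.5 rad).
It fails at once if the fileblock is shoved more than 40 mm or tipped (distance of fileblock from where it was at the start of the episode above 0.04 m or angle between fileblock's own z axis and vertical above 0.5 rad).
It fails at once if the brush is shoved more than 40 mm or tipped (distance of brush from where it was at the start of the episode above 0.04 m).
It also fails if it takes over 51 s, if anything falls off the work surface, if the arm or the gripper's body presses on something with over 40 N, if the wrist force passes 120 N, or if a joint passes its speed limit or range.

### The arm

A 7-joint arm with a two-finger parallel gripper is mounted at the origin on the work surface. World frame = base frame: x ahead of the robot, y to its left, z up, the work surface at z = 0. Lengths are in m, angles in rad, forces in N, time in s.
With the tool pointing down it reaches from about 0.4 to 0.85 m from the base axis. Payload 4.5 kg.
Tool frame: the origin (TCP) lies at the centre of the arm's flange, where the gripper is bolted on; the fingertips stand nose_length ahead of it and the grasp point (between the pads) lies 147 mm ahead of it (nose_length is the distance from the TCP to the fingertips, in m); z points along the fingers, y is the line along which they close (so a half turn about z gives the same grasp; the last joint's range is limited). The gripper opens to 88 mm and grips with 3 to 60 N. Pads are 18 mm wide; open, the fingers measure 123 mm over their backs; the gripper's body (75 mm by 187 mm) begins 45 mm behind the grasp point.
Start: joints at [1.31, 0.689, -0.195, 1.565, 0.157, 0.902, -0.215], TCP at [0.182, -0.598, 0.405] pointing down, gripper open.
Joint ranges: [-3.01, 3.01], [-0.46, 2.08], [-1.47, 1.51], [0.13, 2.56], [-1, 4.14], [0.04, 2.09], [-2.66, 2.66]. Speed limits (rad/s): [2.57, 2.57, 3.14, 3.14, 3.14, 3.14, 3.14].

### API

Orientations are given as a unit quaternion [x, y, z, w].
In Python, from plant import * gives the robot as it stands.
- The arm moves only by the tool play_rows, never from a script. Its argument "rows" is a list that holds one entry, the list of rows, each a list of 6 numbers: the shift along the tool's x, y, z normalised to -1 to 1, where 1 is 0.5 m, then the turn, a rotation vector about the tool's x, y, z normalised to -1 to 1, where 1 is 0.5 rad. A call has 1 to 20 rows; each row is the pose to reach, as a shift and turn from the pose commanded when the call began, along the tool's axes at that moment; what a row does not reach only later rows make up. A row lasts 1/12 s, in which the tool goes at most 41.7 mm and 7.16 degrees, less where a joint would pass 70% of its speed; a pose out of reach is approached as far as the arm can. A call with a number of a shift or a turn outside -1 to 1 is refused whole. A call with a gripper value outside its range is refused whole. "claw" is the closure, from 0 (fully open) to 1 (shut), set as the call begins (left out, the last holds). The fingers move at their own pace and stop on an object; "squeeze" is the grip in N (left out, the last holds). Time passes only in rows, so rows that repeat a pose let the fingers close. It gives the time, the measured TCP pose, the force, the opening and the grip force at its end, in the units of the state.
- get_state(): the state, without advancing time (a new reading comes with each control period).
- snapshot(name): name is "side" or "top" or "wrist"; returns a dict with "pixels" (420x560x3 uint8, blue, green, red), "camera_matrix" (3x3 intrinsics, pixels), "world_to_cam" (4x4, takes a point from world to camera coordinates); the wrist camera has in their place "mount" (4x4, takes a point from camera to tool coordinates, whose origin is the TCP and whose axes are the flange's). Camera axes: x right, y down, z forward; pixel columns grow to the right and rows downward; lengths in m; the calibration is good to about 2 mm. The wrist camera is an equidistant fisheye: a pixel r from the principal point sees the ray r / f radians off the axis. A picture is of the moment at which its call begins: read the wrist's pose just before it. There is no depth.
- finish_job(): hands the job in; it is judged then, once.
The state is a dict: "clock": time; "q": joint angles; "qd": joint speeds; "joint_torque": joint torques, N m; "tool_pos": TCP position; "eef_rot": TCP orientation; "contact_force": force on the tool from outside, world axes, zero at the start; "moment": the same for the moment, N m; "opening": opening from 0.0 (shut) to 1.0 (fully open); "finger_force": force on a finger pad.
Only numpy, scipy, OpenCV 4.12 (cv2) and the standard library are available. Lean on these libraries where they do the work, as an engineer would, in place of code of your own. Each camera call takes 0.05 s, during which the arm holds its last target. There are 200 camera calls.

## Working session

There is one attempt and no reset: what is moved stays moved. The work goes in short steps, Python scripts to look and compute and a tool call to move; the robot and the scene stay as the last step left them, time stands still between calls to the robot, and variables do not carry over. Pictures are saved under pics/ and viewed, at most 10 in all, crops included, and the job is handed in when it is done.

Besides the shell and the picture viewer there is one more tool, called after "Request:" as name(argument=value, ...) on one line, values as JSON. play_rows: Moves the arm, as the interface text tells. Its arguments: {"type":"object","properties":{"rows":{"type":"array"},"claw":{"type":"number"},"squeeze":{"type":"number"}},"required":["rows"]}

```bash
mkdir -p pics; ls; python3 - <<'E'
from plant import *
import cv2, numpy as np
s=get_state(); print(s)
for n in ["top","side"]:
    d=snapshot(n); cv2.imwrite(f"pics/{n}0.png",d["pixels"]); np.savez(f"{n}0.npz",K=d["camera_matrix"],T=d["world_to_cam"]); print(n,d["camera_matrix"],d["world_to_cam"])
E
```

```text
pics
{'clock': 0.0, 'q': array([ 1.30982203,  0.68999042, -0.19451439,  1.56632302,  0.15731265,
        0.90246956, -0.21507076]), 'qd': array([ 6.68193436e-04, -9.00326432e-05, -1.16267021e-03,  9.96711491e-04,
       -2.19236970e-04,  6.78842157e-05,  1.27787402e-03]), 'joint_torque': array([ 1.55873358e-04, -5.27571273e+01, -1.26688007e+00, -1.53429991e+01,
       -5.26388863e-02,  6.62025108e-03,  1.47515534e-04]), 'tool_pos': array([ 0.18145877, -0.59774761,  0.40391134]), 'eef_rot': array([ 9.89149006e-01,  1.46913019e-01, -1.98132644e-04, -8.76684906e-04]), 'contact_force': array([0.00452601, 0.43792886, 0.27354702]), 'moment': array([-0.00755401, -0.03312437, -0.01434432]), 'finger_force': 0.0, 'opening': 0.9991753806108439}
top [[384.40695354   0.         280.5947416 ]
 [  0.         384.40695354 211.7531137 ]
 [  0.           0.           1.        ]] [[ 5.77791883e-04 -9.99922009e-01 -1.24756421e-02  6.94041185e-02]
 [-9.88980746e-01  1.27555226e-03 -1.48038699e-01  5.64656754e-01]
 [ 1.48043067e-01  1.24237054e-02 -9.88902878e-01  1.02960158e+00]
 [ 0.00000000e+00  0.00000000e+00  0.00000000e+00  1.00000000e+00]]
side [[521.29753161   0.         275.09873856]
 [  0.         521.29753161 208.44985802]
 [  0.           0.           1.        ]] [[-0.87029166 -0.49252615  0.00322808  0.49348768]
 [-0.3096794   0.54208224 -0.78118212  0.22916776]
 [ 0.38300274 -0.68085595 -0.62429486  0.99678728]
 [ 0.          0.          0.          1.        ]]
```

View pics/top0.png

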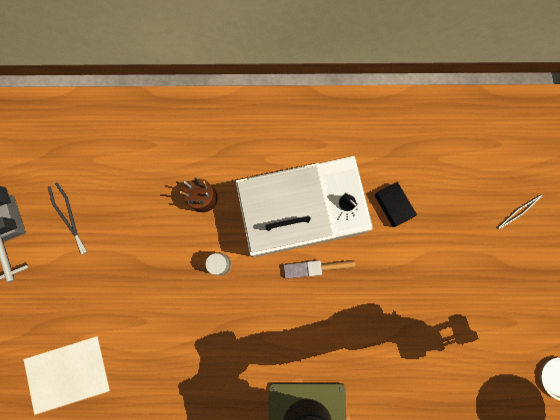

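View pics/side0.png

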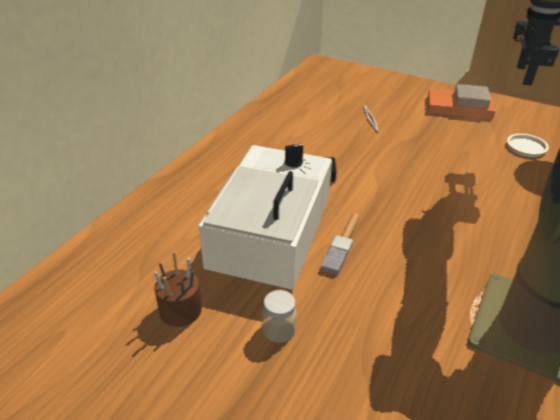

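Top: cleaner's top corners are near (237,180), (354,157), (372,230) and (250,255), the bar runs (256,229)-(310,219), and the knob is at (348,202). Side: knob at (294,155), bar (276,212)-(291,180). I'll zoom in on both for precision.

```bash
python3 - <<'E'
import cv2,numpy as np
a=cv2.imread("pics/top0.png")[150:262,228:378]; b=cv2.imread("pics/side0.png")[140:285,200:345]
cv2.imwrite("pics/c_top.png",cv2.resize(a,None,fx=5,fy=5,interpolation=cv2.INTER_CUBIC))
cv2.imwrite("pics/c_side.png",cv2.resize(b,None,fx=4,fy=4,interpolation=cv2.INTER_CUBIC))
E
```

```text
(no output)
```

View pics/c_top.png

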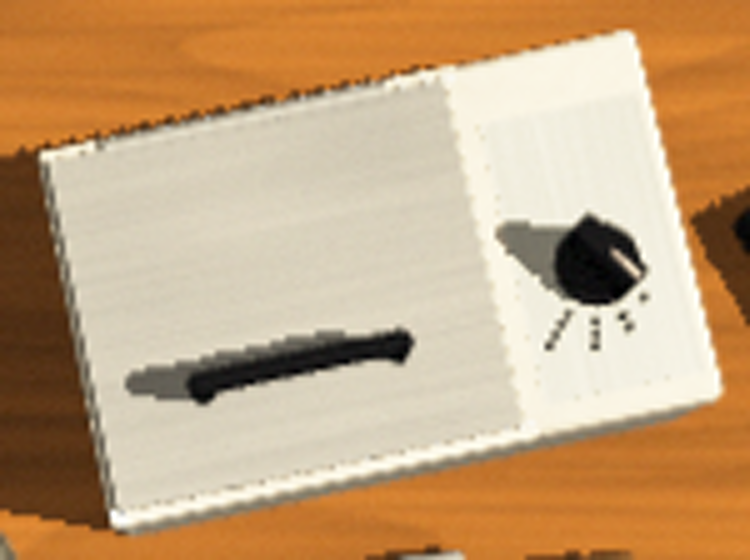

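View pics/c_side.png

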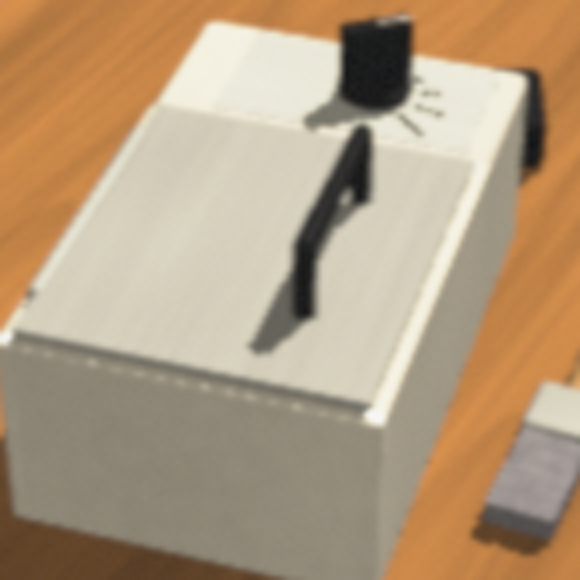

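Crops: top corners (40,152), (633,32), (720,395), (115,520), bar ends (200,380)/(405,343), pointer line (612,250)→(645,272). Side corners (215,22), (525,72), (5,340), (378,422), bar ends (300,245)/(365,130).

```bash
cat > h.py <<'E'
import numpy as np, cv2
from scipy.optimize import least_squares
from scipy.spatial.transform import Rotation as R
C={n:(np.load(f"{n}0.npz")["K"],np.load(f"{n}0.npz")["T"]) for n in("top","side")}
def proj(n,P):
    K,T=C[n]; p=K@(T[:3,:3]@np.asarray(P).T+T[:3,3:4]); return (p[:2]/p[2]).T
def ray(n,uv,z):
    K,T=C[n]; d=T[:3,:3].T@np.linalg.inv(K)@[*uv,1]; o=-T[:3,:3].T@T[:3,3]; return o+d*(z-o[2])/d[2]
t=lambda u,v:((u-2)/5+228,(v-2)/5+150)
s=lambda u,v:((u-1.5)/4+200,(v-1.5)/4+140)
E
python3 - <<'E'
from h import *
loc=np.array([[.1,.16,.13],[.1,-.16,.13],[-.1,-.16,.13],[-.1,.16,.13]])
to=np.array([t(40,152),t(633,32),t(720,395),t(115,520)]); so=np.array([s(5,340),s(215,22),s(525,72),s(378,422)])
W=lambda p,P:P@R.from_euler('z',p[2]).as_matrix().T+[p[0],p[1],0]
f=lambda p,k=("top","side"):np.concatenate([(proj(n,W(p,loc))-o).ravel() for n,o in(("top",to),("side",so)) if n in k])
for k in (("top","side"),("top",),("side",)):
    r=least_squares(f,[.6,.05,.2],args=(k,)); print(k,r.x,np.round(r.fun,1))
p=least_squares(f,[.6,.05,.2]).x
inv=lambda w:R.from_euler('z',-p[2]).apply(np.array(w)-[p[0],p[1],0])
for n,a,b in(("top",t(200,380),t(405,343)),("side",s(300,245),s(365,130))):
    A,B=ray(n,a,.179),ray(n,b,.179); print(n,"bar mid",(A+B)/2,inv((A+B)/2),"len",np.linalg.norm(A-B))
print("knob",W(p,np.array([[-.02,-.11,.166]])))
a,b=[inv(ray("top",t(*q),.178)) for q in((612,250),(645,272))]
print("pointer ends in cleaner",a,b)
d=b-np.array([-.02,-.11,.178])
for v in (b-a,d): ang=np.arctan2(v[1],-v[0]); print("selector",0.75+ang)
for q in((645,297),(625,321),(595,333),(560,328)):
    v=inv(ray("top",t(*q),.13))-[-.02,-.11,.13]; print("mark",.75+np.arctan2(v[1],-v[0]))
E
```

```text
('top', 'side') [0.57153063 0.01016206 0.20740941] [-0.9 -0.5  0.7 -1.5  1.8  0.6 -1.   1.7 -2.7  0.  -1.  -1.6  1.9 -0.2
  1.3  0.6]
('top',) [0.57189868 0.01052096 0.20416001] [-1.  -0.9  0.7 -1.4  1.5  0.7 -1.3  1.4]
('side',) [0.57140961 0.00982065 0.20995489] [-2.4  0.1 -1.1 -1.6  1.8 -0.4  1.7  0.4]
top bar mid [0.51939998 0.0492776  0.179     ] [-0.04295847  0.04901224  0.179     ] len 0.10083530966077124
side bar mid [0.52131804 0.0494226  0.179     ] [-0.04105166  0.04875915  0.179     ] len 0.10384988618528608
knob [[ 0.57461108 -0.1015989   0.166     ]]
pointer ends in cleaner [-0.02049104 -0.11002601  0.178     ] [-0.03440451 -0.12318552  0.178     ]
selector -0.007555860848828422
selector 0.008755449265489323
mark -0.029898375484234463
mark 0.5024812208878727
mark 0.999427056475489
mark 1.496453297900909
```

Request:
play_rows(rows=[[[0.05, -0.04, 0, 0, 0, -0.06], [0.1, -0.07, 0, 0, 0, -0.12], [0.15, -0.1, 0, 0, 0, -0.18], [0.2, -0.14, 0, 0, 0, -0.24], [0.25, -0.17, 0, 0, 0, -0.3], [0.3, -0.21, 0, 0, 0, -0.36], [0.35, -0.24, 0, 0, 0, -0.42], [0.4, -0.28, 0, 0, 0, -0.48], [0.45, -0.31, 0, 0, 0, -0.54], [0.5, -0.35, 0, 0, 0, -0.6], [0.52, -0.36, 0, 0, 0, -0.66], [0.52, -0.36, 0, 0, 0, -0.66], [0.52, -0.36, 0, 0, 0, -0.66]]], claw=0, squeeze=30)

```text
clock: 1.18
tool_pos: [0.3778, -0.3508, 0.4046]
eef_rot: [0.952, 0.307, -0.0, 0.0]
contact_force: [-0.7, 0.1, 0.2]
opening: 0.999
finger_force: 0.0
```

```bash
cat > go.py <<'E'
import sys; from plant import *; from h import *
# target grasp point x y z, tool-x yaw -> normalised row
def row(x,y,z,yaw):
    s=get_state(); Rt=R.from_quat(s["eef_rot"]); T=R.from_euler('z',yaw)*R.from_euler('x',np.pi)
    print("t",round(s["clock"],2),"tcp",np.round(s["tool_pos"],4),"yaw",round(float(np.arctan2(*Rt.as_matrix()[1::-1,0])),4),"F",np.round(s["contact_force"],1),"ff",round(s["finger_force"],1),"open",round(s["opening"],3))
    print("row",np.round(Rt.inv().apply(np.array([x,y,z+.147])-s["tool_pos"])/.5,4),np.round((Rt.inv()*T).as_rotvec()/.5,4))
row(*map(float,sys.argv[1:]))
E
python3 go.py .5746 -.1016 .24 .957; python3 -c "
from plant import *;print(nose_length)"
```

```text
t 1.18 tcp [ 0.3778 -0.3508  0.4046] yaw 0.6246 F [-0.7  0.1  0.2] ff 0.0 open 0.999
row [ 0.6108 -0.1741  0.0345] [-5.000e-04  1.900e-03 -6.648e-01]
0.166
```

Request:
play_rows(rows=[[[0.06, -0.02, 0, 0, 0, -0.06], [0.12, -0.035, 0, 0, 0, -0.12], [0.18, -0.05, 0, 0, 0, -0.18], [0.24, -0.07, 0, 0, 0, -0.25], [0.3, -0.085, 0, 0, 0, -0.32], [0.36, -0.1, 0, 0, 0, -0.39], [0.42, -0.12, 0, 0, 0, -0.46], [0.48, -0.14, 0, 0, 0, -0.53], [0.54, -0.155, 0.01, 0, 0, -0.6], [0.59, -0.17, 0.02, 0, 0, -0.65], [0.611, -0.174, 0.034, 0, 0, -0.665], [0.611, -0.174, 0.034, 0, 0, -0.665], [0.611, -0.174, 0.034, 0, 0, -0.665], [0.611, -0.174, 0.034, 0, 0, -0.665]]])

```text
clock: 2.35
tool_pos: [0.5739, -0.1041, 0.3875]
eef_rot: [0.889, 0.459, -0.001, 0.001]
contact_force: [-0.2, 0.5, 0.4]
opening: 0.998
finger_force: 0.0
```

```bash
python3 go.py .5746 -.1016 .166 .957; python3 - <<'E'
from plant import *; import cv2
d=snapshot("wrist"); cv2.imwrite("pics/w1.png",d["pixels"]); print(d["camera_matrix"],d["mount"])
E
```

```text
t 2.35 tcp [ 0.5739 -0.1041  0.3875] yaw 0.9526 F [-0.2  0.5  0.4] ff 0.0 open 0.998
row [ 0.0054 -0.0017  0.1489] [-0.0004  0.006  -0.0087]
[[325.1922621    0.         275.59713875]
 [  0.         325.1922621  207.61155672]
 [  0.           0.           1.        ]] [[ 4.30320047e-04 -9.52437513e-01 -3.04733651e-01  7.95358139e-02]
 [ 9.99999897e-01  4.54535920e-04 -8.52239020e-06  8.35604660e-04]
 [ 1.46629435e-04 -3.04733616e-01  9.52437610e-01  1.99705496e-02]
 [ 0.00000000e+00  0.00000000e+00  0.00000000e+00  1.00000000e+00]]
```

View pics/w1.png

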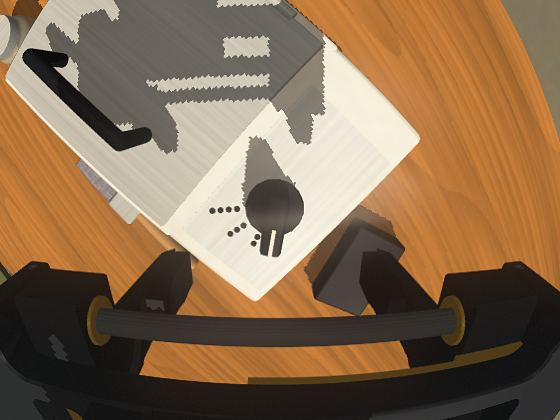

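The wrist view shows the knob bar at (272,235), centred between the fingers and along tool x, with its pointer near the one-dot mark. Next I descend and close.

Request:
play_rows(rows=[[[0.003, 0, 0.02, 0, 0, -0.005], [0.005, -0.001, 0.04, 0, 0, -0.008], [0.005, -0.002, 0.06, 0, 0, -0.008], [0.005, -0.002, 0.08, 0, 0, -0.008], [0.005, -0.002, 0.1, 0, 0, -0.008], [0.005, -0.002, 0.12, 0, 0, -0.008], [0.005, -0.002, 0.135, 0, 0, -0.008], [0.005, -0.002, 0.148, 0, 0, -0.008], [0.005, -0.002, 0.148, 0, 0, -0.008], [0.005, -0.002, 0.148, 0, 0, -0.008], [0.005, -0.002, 0.148, 0, 0, -0.008]]])

```text
clock: 3.32
tool_pos: [0.5759, -0.0983, 0.3141]
eef_rot: [0.887, 0.462, 0.0, 0.0]
contact_force: [0.2, -0.1, 0.5]
opening: 1.001
finger_force: 0.0
```

Request:
play_rows(rows=[[[0, 0, 0, 0, 0, 0], [0, 0, 0, 0, 0, 0], [0, 0, 0, 0, 0, 0], [0, 0, 0, 0, 0, 0], [0, 0, 0, 0, 0, 0], [0, 0, 0, 0, 0, 0], [0, 0, 0, 0, 0, 0], [0, 0, 0, 0, 0, 0], [0, 0, 0, 0, 0, 0], [0, 0, 0, 0, 0, 0], [0, 0, 0, 0, 0, 0], [0, 0, 0, 0, 0, 0]]], claw=1, squeeze=25)

```text
clock: 4.32
tool_pos: [0.5761, -0.0988, 0.3139]
eef_rot: [0.887, 0.462, 0.001, 0.001]
contact_force: [1.3, -2.2, -1.9]
opening: 0.154
finger_force: 25.0
```

```bash
python3 go.py .5746 -.1016 .166 -.043
```

```text
t 4.32 tcp [ 0.5761 -0.0988  0.3139] yaw 0.9609 F [ 1.3 -2.2 -1.9] ff 25.0 open 0.154
row [-0.0064  0.0008  0.0018] [ 0.0025 -0.0026  2.0079]
```

Request:
play_rows(rows=[[[-0.002, 0, 0, 0, 0, 0.08], [-0.004, 0, 0, 0, 0, 0.16], [-0.005, 0, 0, 0, 0, 0.24], [-0.005, 0, 0, 0, 0, 0.32], [-0.005, 0, 0, 0, 0, 0.4], [-0.005, 0, 0, 0, 0, 0.48], [-0.005, 0, 0, 0, 0, 0.56], [-0.005, 0, 0, 0, 0, 0.64], [-0.005, 0, 0, 0, 0, 0.72], [-0.005, 0, 0, 0, 0, 0.8], [-0.005, 0, 0, 0, 0, 0.88], [-0.005, 0, 0, 0, 0, 0.96], [-0.005, 0, 0, 0, 0, 1], [-0.005, 0, 0, 0, 0, 1], [-0.005, 0, 0, 0, 0, 1]]])

```text
clock: 5.57
tool_pos: [0.5759, -0.0996, 0.3139]
eef_rot: [0.973, 0.229, 0.003, 0.0]
contact_force: [5.9, 0.9, -4.3]
opening: 0.155
finger_force: 25.0
```

```bash
python3 go.py .5746 -.1016 .166 -.043
```

```text
t 5.57 tcp [ 0.5759 -0.0996  0.3139] yaw 0.4622 F [ 5.9  0.9 -4.3] ff 25.0 open 0.155
row [-0.0041  0.0025  0.0018] [ 0.     -0.0106  1.0104]
```

Request:
play_rows(rows=[[[0, 0, 0, 0, 0, 0.08], [0, 0, 0, 0, 0, 0.16], [0, 0, 0, 0, 0, 0.24], [0, 0, 0, 0, 0, 0.32], [0, 0, 0, 0, 0, 0.4], [0, 0, 0, 0, 0, 0.48], [0, 0, 0, 0, 0, 0.56], [0, 0, 0, 0, 0, 0.64], [0, 0, 0, 0, 0, 0.72], [0, 0, 0, 0, 0, 0.8], [0, 0, 0, 0, 0, 0.88], [0, 0, 0, 0, 0, 0.96], [0, 0, 0, 0, 0, 1], [0, 0, 0, 0, 0, 1], [0, 0, 0, 0, 0, 1], [0, 0, 0, 0, 0, 1], [0, 0, 0, 0, 0, 1]]])

```text
clock: 6.98
tool_pos: [0.5759, -0.1, 0.3139]
eef_rot: [1.0, -0.019, 0.003, -0.0]
contact_force: [5.3, 0.5, -3.8]
opening: 0.155
finger_force: 25.0
```

Request:
play_rows(rows=[[[0, 0, 0, 0, 0, 0], [0, 0, 0, 0, 0, 0], [0, 0, 0, 0, 0, 0], [0, 0, 0, 0, 0, 0], [0, 0, 0, 0, 0, 0], [0, 0, 0, 0, 0, 0], [0, 0, 0, 0, 0, 0], [0, 0, 0, 0, 0, 0], [0, 0, 0, 0, 0, 0], [0, 0, 0, 0, 0, 0]]], claw=0)

```text
clock: 7.82
tool_pos: [0.5742, -0.1004, 0.3137]
eef_rot: [1.0, -0.019, -0.0, 0.0]
contact_force: [0.5, 0.4, 0.7]
opening: 0.891
finger_force: 0.0
```

Request:
play_rows(rows=[[[0, 0, -0.02, 0, 0, 0], [0, 0, -0.05, 0, 0, 0], [0, 0, -0.08, 0, 0, 0], [0, 0, -0.11, 0, 0, 0], [0, 0, -0.14, 0, 0, 0], [0, 0, -0.17, 0, 0, 0], [0, 0, -0.19, 0, 0, 0], [0, 0, -0.2, 0, 0, 0], [0, 0, -0.2, 0, 0, 0], [0, 0, -0.2, 0, 0, 0]]])

```text
clock: 8.65
tool_pos: [0.574, -0.1004, 0.4136]
eef_rot: [1.0, -0.019, -0.0, 0.0]
contact_force: [0.8, -0.6, -1.1]
opening: 0.998
finger_force: 0.0
```

```bash
python3 go.py .5203 .0493 .25 .89; python3 - <<'E'
from plant import *; import cv2
d=snapshot("wrist"); cv2.imwrite("pics/w2.png",d["pixels"])
E
```

```text
t 8.65 tcp [ 0.574  -0.1004  0.4136] yaw -0.0386 F [ 0.8 -0.6 -1.1] ff 0.0 open 0.998
row [-0.1189 -0.295   0.0332] [-2.0000e-04  5.0000e-04 -1.8572e+00]
```

View pics/w2.png

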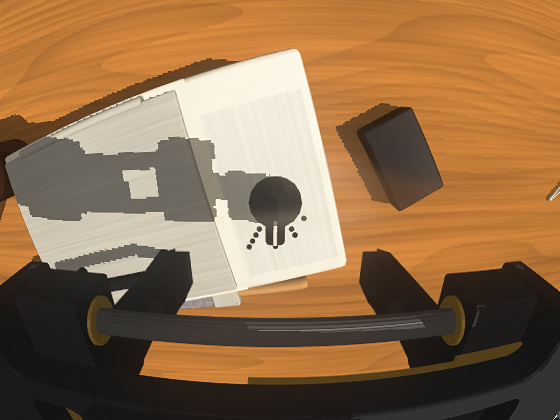

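The pointer is at (275,235), between the two-dot (293,232) and four-dot (254,240) rows, so it's on three dots. Next is the bar.

Request:
play_rows(rows=[[[-0.012, -0.03, 0.003, 0, 0, -0.1], [-0.024, -0.06, 0.006, 0, 0, -0.2], [-0.036, -0.09, 0.01, 0, 0, -0.3], [-0.048, -0.12, 0.013, 0, 0, -0.4], [-0.06, -0.15, 0.016, 0, 0, -0.5], [-0.072, -0.18, 0.02, 0, 0, -0.6], [-0.084, -0.21, 0.023, 0, 0, -0.7], [-0.096, -0.24, 0.026, 0, 0, -0.8], [-0.108, -0.27, 0.03, 0, 0, -0.9], [-0.119, -0.295, 0.033, 0, 0, -1], [-0.119, -0.295, 0.033, 0, 0, -1]]])

```text
clock: 9.62
tool_pos: [0.5192, 0.0529, 0.3969]
eef_rot: [0.973, 0.233, -0.0, -0.001]
contact_force: [0.6, 0.6, 0.0]
opening: 0.998
finger_force: 0.0
```

Request:
play_rows(rows=[[[0, 0, 0, 0, 0, -0.12], [0, 0, 0, 0, 0, -0.25], [0, 0, 0, 0, 0, -0.37], [0, 0, 0, 0, 0, -0.5], [0, 0, 0, 0, 0, -0.62], [0, 0, 0, 0, 0, -0.75], [0, 0, 0, 0, 0, -0.87], [0, 0, 0, 0, 0, -1], [0, 0, 0, 0, 0, -1]]])

```text
clock: 10.37
tool_pos: [0.5207, 0.0484, 0.3971]
eef_rot: [0.887, 0.462, -0.0, 0.0]
contact_force: [0.2, 0.7, 0.3]
opening: 0.997
finger_force: 0.0
```

Request:
play_rows(rows=[[[0, 0, 0, 0, 0, -0.12], [0, 0, 0, 0, 0, -0.25], [0, 0, 0, 0, 0, -0.37], [0, 0, 0, 0, 0, -0.5], [0, 0, 0, 0, 0, -0.62], [0, 0, 0, 0, 0, -0.75], [0, 0, 0, 0, 0, -0.87], [0, 0, 0, 0, 0, -1], [0, 0, 0, 0, 0, -1], [0, 0, 0, 0, 0, -1]]])

```text
clock: 11.2
tool_pos: [0.5206, 0.0488, 0.3972]
eef_rot: [0.746, 0.666, -0.0, 0.0]
contact_force: [-0.4, 0.6, -0.1]
opening: 0.997
finger_force: 0.0
```

```bash
python3 go.py .5203 .0493 .25 1.778; python3 -c "
from plant import *;print(get_state()['q'])"
```

```text
t 11.2 tcp [0.5206 0.0488 0.3972] yaw 1.4576 F [-0.4  0.6 -0.1] ff 0.0 open 0.997
row [ 0.0009 -0.0007  0.0003] [ 2.000e-04  5.000e-04 -6.409e-01]
[ 0.08238035  0.58870757 -0.42303774  1.87340095  0.34112739  0.75080329
 -0.64306935]
```

Request:
play_rows(rows=[[[0, 0, 0, 0, 0, -0.12], [0, 0, 0, 0, 0, -0.25], [0, 0, 0, 0, 0, -0.37], [0, 0, 0, 0, 0, -0.5], [0, 0, 0, 0, 0, -0.6], [0, 0, 0, 0, 0, -0.64], [0, 0, 0.02, 0, 0, -0.64], [0, 0, 0.045, 0, 0, -0.64], [0, 0, 0.07, 0, 0, -0.64], [0, 0, 0.095, 0, 0, -0.64], [0, 0, 0.12, 0, 0, -0.64], [0, 0, 0.135, 0, 0, -0.64], [0, 0, 0.142, 0, 0, -0.64], [0, 0, 0.142, 0, 0, -0.64], [0, 0, 0.142, 0, 0, -0.64], [0, 0, 0.142, 0, 0, -0.64]]])

```text
clock: 12.53
tool_pos: [0.5207, 0.0494, 0.3267]
eef_rot: [0.629, 0.777, 0.0, 0.0]
contact_force: [-0.8, -1.0, -0.2]
opening: 1.001
finger_force: 0.0
```

```bash
python3 go.py .5203 .0493 .179 1.778; python3 - <<'E'
from plant import *; import cv2,numpy as np
a=snapshot("wrist")["pixels"]; b=snapshot("side")["pixels"]
cv2.imwrite("pics/w3.png",cv2.resize(np.hstack([a[::1],b]),(800,300)))
E
```

```text
t 12.53 tcp [0.5207 0.0494 0.3267] yaw 1.7809 F [-0.8 -1.  -0.2] ff 0.0 open 1.001
row [ 0.     -0.0008  0.0014] [0.0022 0.0002 0.0058]
```

View pics/w3.png

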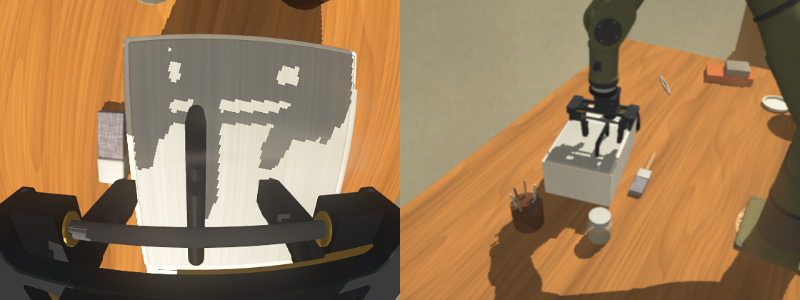

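The bar runs along tool x at column ~197 (half scale), centred between the fingers, and nothing else is touched. I'll close on it.

Request:
play_rows(rows=[[[0, 0, 0, 0, 0, 0], [0, 0, 0, 0, 0, 0], [0, 0, 0, 0, 0, 0], [0, 0, 0, 0, 0, 0], [0, 0, 0, 0, 0, 0], [0, 0, 0, 0, 0, 0], [0, 0, 0, 0, 0, 0], [0, 0, 0, 0, 0, 0], [0, 0, 0, 0, 0, 0], [0, 0, 0, 0, 0, 0], [0, 0, 0, 0, 0, 0], [0, 0, 0, 0, 0, 0]]], claw=1, squeeze=25)

```text
clock: 13.63
tool_pos: [0.5202, 0.0492, 0.3262]
eef_rot: [0.629, 0.777, -0.0, -0.0]
contact_force: [-0.0, 0.6, 4.2]
opening: 0.127
finger_force: 24.3
```

```bash
python3 - <<'E'
from plant import *; import numpy as np
s=get_state(); print(s["tool_pos"],s["opening"],s["finger_force"],s["contact_force"])
# tool y is along +-cleaner x ; report arc in (cleaner +x, up)/0.5
from h import *
print("tool y in world",R.from_quat(s["eef_rot"]).as_matrix()[:,1])
for th in np.linspace(0,.785,13)[1:]:
    c,sn=np.cos(th),np.sin(th); print(round(th,3),round((.135*(1-c)+.045*sn)/.5,4),round((.135*sn+.045*(c-1))/.5,4))
E
```

```text
[0.52022071 0.04922112 0.32618187] 0.12716131738748299 24.302226528525352 [-0.02252734  0.58293336  4.23329548]Traceback (most recent call last):
  File "<stdin>", line 5, in <module>
TypeError: 'function' object is not subscriptable
```

```bash
python3 - <<'E'
import numpy as np
for th in np.linspace(0,.785,17)[1:]:
    c,sn=np.cos(th),np.sin(th); print(round(th,3),round((.135*(1-c)+.045*sn)/.5,3),round((.135*sn+.045*(c-1))/.5,3))
E
```

```text
0.049 0.005 0.013
0.098 0.01 0.026
0.147 0.016 0.039
0.196 0.023 0.051
0.245 0.03 0.063
0.294 0.038 0.074
0.343 0.046 0.086
0.392 0.055 0.096
0.442 0.064 0.107
0.491 0.074 0.117
0.54 0.085 0.126
0.589 0.095 0.135
0.638 0.107 0.143
0.687 0.118 0.151
0.736 0.13 0.158
0.785 0.143 0.165
```

Request:
play_rows(rows=[[[0, 0.002, -0.006, 0, 0, 0], [0, 0.005, -0.013, 0, 0, 0], [0, 0.007, -0.019, 0, 0, 0], [0, 0.01, -0.026, 0, 0, 0], [0, 0.013, -0.032, 0, 0, 0], [0, 0.016, -0.039, 0, 0, 0], [0, 0.019, -0.045, 0, 0, 0], [0, 0.023, -0.051, 0, 0, 0], [0, 0.026, -0.057, 0, 0, 0], [0, 0.03, -0.063, 0, 0, 0], [0, 0.034, -0.068, 0, 0, 0], [0, 0.038, -0.074, 0, 0, 0], [0, 0.042, -0.08, 0, 0, 0], [0, 0.046, -0.086, 0, 0, 0], [0, 0.05, -0.091, 0, 0, 0], [0, 0.055, -0.096, 0, 0, 0], [0, 0.055, -0.096, 0, 0, 0]]])

```text
clock: 15.05
tool_pos: [0.5486, 0.0552, 0.3747]
eef_rot: [0.629, 0.777, 0.001, 0.001]
contact_force: [5.1, 1.3, -9.3]
opening: 0.111
finger_force: 25.5
```

```bash
python3 - <<'E'
from plant import *; import cv2,numpy as np
a=snapshot("wrist")["pixels"]; b=snapshot("side")["pixels"][60:270,180:460]
cv2.imwrite("pics/w4.png",np.hstack([cv2.resize(a,(400,300)),cv2.resize(b,(400,300))]))
s=get_state();print(s["contact_force"],s["moment"],s["opening"],s["finger_force"])
E
```

```text
[  4.98342024   0.71588404 -10.10431704] [ 0.20308174 -1.06163369 -0.02910014] 0.1091194892116621 25.459606647491455
```

View pics/w4.png

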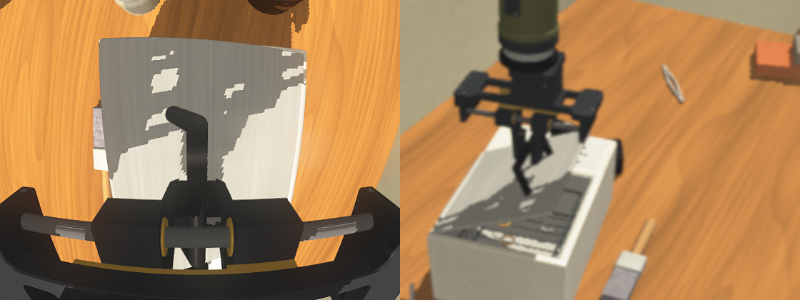

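The lid is opening. The bar's near corner is at about (517,165) in the crop, or side pixel (262,175), and the post foot is at (269,194). I'll check for slip by comparing this with the expected lid angle.

```bash
python3 - <<'E'
from h import *
def pt(th,x,y,z):
    c,s_=np.cos(th),np.sin(th); return R.from_euler('z',.2074).apply([.093+x*c-z*-s_ ,.049+y,.134-x*s_+z*c])+[.5715,.0102,0]
for th in(.2,.25,.3,.35,.4,.45):
    print(th,proj("side",np.array([pt(th,-.135,.05,.05),pt(th,-.135,.05,.003),pt(th,-.185,.105,.003)])).round(0).tolist(), pt(th,-.135,0,.045).round(3))
from plant import *; import cv2
b=snapshot("side")["pixels"][130:250,190:340]; cv2.imwrite("pics/s5.png",cv2.resize(b,None,fx=5,fy=5,interpolation=cv2.INTER_CUBIC))
E
```

```text
0.2 [[270.0, 187.0], [274.0, 206.0], [291.0, 225.0]] [0.532 0.052 0.205]
0.25 [[268.0, 184.0], [274.0, 204.0], [290.0, 221.0]] [0.535 0.053 0.211]
0.3 [[266.0, 181.0], [273.0, 201.0], [288.0, 217.0]] [0.539 0.053 0.217]
0.35 [[263.0, 178.0], [271.0, 198.0], [287.0, 213.0]] [0.543 0.054 0.223]
0.4 [[261.0, 175.0], [270.0, 195.0], [285.0, 209.0]] [0.548 0.055 0.228]
0.45 [[258.0, 173.0], [269.0, 192.0], [283.0, 205.0]] [0.553 0.056 0.233]
```

View pics/s5.png

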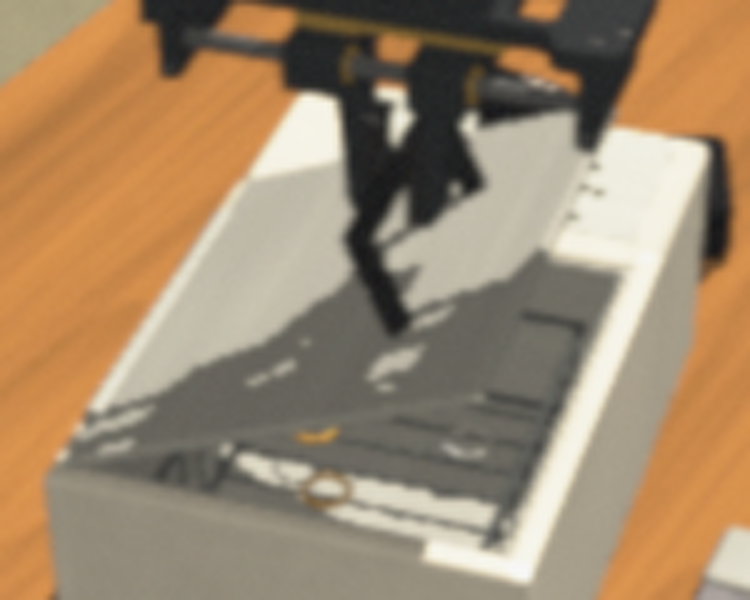

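The lid is at about 0.39 rad: corner (261,177.5), foot (270,195.5), plate corner (286,209). That's as commanded with no slip, so I continue.

Request:
play_rows(rows=[[[0, 0.005, -0.005, 0, 0, 0], [0, 0.01, -0.01, 0, 0, 0], [0, 0.015, -0.015, 0, 0, 0], [0, 0.021, -0.02, 0, 0, 0], [0, 0.026, -0.024, 0, 0, 0], [0, 0.032, -0.029, 0, 0, 0], [0, 0.037, -0.033, 0, 0, 0], [0, 0.042, -0.037, 0, 0, 0], [0, 0.048, -0.041, 0, 0, 0], [0, 0.054, -0.045, 0, 0, 0], [0, 0.06, -0.049, 0, 0, 0], [0, 0.065, -0.053, 0, 0, 0], [0, 0.071, -0.056, 0, 0, 0], [0, 0.077, -0.06, 0, 0, 0], [0, 0.084, -0.063, 0, 0, 0], [0, 0.09, -0.067, 0, 0, 0], [0, 0.09, -0.067, 0, 0, 0], [0, 0.09, -0.067, 0, 0, 0], [0, 0.09, -0.067, 0, 0, 0], [0, 0.09, -0.067, 0, 0, 0]]], squeeze=35)

```text
clock: 16.87
tool_pos: [0.5911, 0.0642, 0.4052]
eef_rot: [0.629, 0.778, -0.001, -0.001]
contact_force: [5.8, 3.2, -22.0]
opening: 0.11
finger_force: 36.3
```

Request:
play_rows(rows=[[[0, 0, 0, 0, 0, 0], [0, 0, 0, 0, 0, 0], [0, 0, 0, 0, 0, 0], [0, 0, 0, 0, 0, 0], [0, 0, 0, 0, 0, 0], [0, 0, 0, 0, 0, 0], [0, 0, 0, 0, 0, 0], [0, 0, 0, 0, 0, 0], [0, 0, 0, 0, 0, 0], [0, 0, 0, 0, 0, 0], [0, 0, 0, 0, 0, 0], [0, 0, 0, 0, 0, 0]]])

```text
clock: 17.87
tool_pos: [0.5911, 0.0642, 0.4052]
eef_rot: [0.629, 0.778, -0.001, -0.001]
contact_force: [5.8, 1.9, -21.3]
opening: 0.102
finger_force: 36.3
```

```bash
python3 - <<'E'
from h import *
def pt(th,x,y,z):
    c,s_=np.cos(th),np.sin(th); return R.from_euler('z',.2074).apply([.093+x*c+z*s_ ,.049+y,.134-x*s_+z*c])+[.5715,.0102,0]
for th in(.65,.7,.75,.8,.85,.9):
    print(th,(5*(proj("side",np.array([pt(th,-.135,.05,.05),pt(th,-.135,.05,.003),pt(th,-.185,.105,.003)]))-[190,110])).round(0).tolist(), pt(th,-.135,0,.045).round(3))
from plant import *; import cv2
b=snapshot("side")["pixels"][110:230,190:340]; cv2.imwrite("pics/s6.png",cv2.resize(b,None,fx=5,fy=5,interpolation=cv2.INTER_CUBIC))
g=get_state();print(g["tool_pos"],g["contact_force"],g["opening"],g["finger_force"])
E
```

```text
0.65 [[284.0, 263.0], [357.0, 358.0], [412.0, 395.0]] [0.574 0.061 0.252]
0.7 [[268.0, 252.0], [346.0, 345.0], [396.0, 375.0]] [0.58  0.062 0.255]
0.75 [[252.0, 242.0], [335.0, 332.0], [379.0, 356.0]] [0.586 0.063 0.259]
0.8 [[236.0, 232.0], [322.0, 319.0], [362.0, 338.0]] [0.592 0.065 0.262]
0.85 [[219.0, 223.0], [309.0, 307.0], [343.0, 320.0]] [0.598 0.066 0.265]
0.9 [[201.0, 214.0], [296.0, 296.0], [323.0, 303.0]] [0.605 0.067 0.268]
[0.59106808 0.06417811 0.40516425] [  6.01504231   2.34782319 -21.72581765] 0.10401681294723666 36.25624626874924
```

View pics/s6.png

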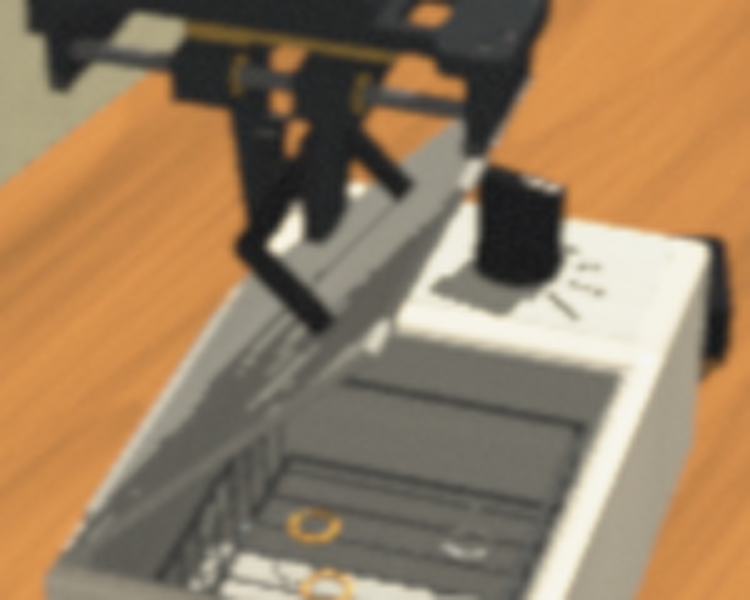

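The bar corner is at (240,243) and the foot at (325,325), so the lid is at about 0.77 rad. The pull is a stiff 22 N, so I'll ease it by a few mm.

Request:
play_rows(rows=[[[0, 0, 0.002, 0, 0, 0], [0, 0, 0.003, 0, 0, 0], [0, 0, 0.004, 0, 0, 0], [0, 0, 0.005, 0, 0, 0], [0, 0, 0.005, 0, 0, 0], [0, 0, 0.005, 0, 0, 0], [0, 0, 0.005, 0, 0, 0], [0, 0, 0.005, 0, 0, 0], [0, 0, 0.005, 0, 0, 0], [0, 0, 0.005, 0, 0, 0], [0, 0, 0.005, 0, 0, 0], [0, 0, 0.005, 0, 0, 0]]])

```text
clock: 18.92
tool_pos: [0.5912, 0.0644, 0.4054]
eef_rot: [0.629, 0.777, -0.0, 0.0]
contact_force: [-0.1, 1.0, -9.5]
opening: 0.11
finger_force: 35.3
```

```bash
python3 -c "
from plant import *
print(finish_job())"
```

```text
the job is handed in; nothing more can be done
None
```

The job is handed in with the selector on three dots (about 1.0 rad) and the lid held steady by its bar at about 0.77 rad (44°), both read from camera images; `finish_job` gave no verdict, and the arm kept clear of the bystanders.

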